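# Set the kitchen-roll post back into its spring-catch holder

## Robot

A 6-joint arm with a two-finger parallel gripper is mounted at the origin on the work surface. World frame = base frame: x ahead of the robot, y to its left, z up, the work surface at z = 0. Lengths are in mm, angles in rad, forces in N, time in s.
With the tool pointing down it reaches from about 350 to 775 mm from the base axis. Payload 7.3 kg.
Tool frame: the origin (TCP) lies midway between the tips of the shut fingers; the grasp point (between the pads) lies 19 mm behind it; z points along the fingers, y is the line along which they close (so a half turn about z gives the same grasp; the last joint's range is limited). The gripper opens to 92 mm and grips with 3 to 60 N. Pads are 19 mm wide; open, the fingers measure 130 mm over their backs; the gripper's body (75 mm by 190 mm) begins 47 mm behind the grasp point.
Start: joints at [1.009, 0.342, 1.524, -0, 1.275, -0.146], TCP at [212.047, 480.293, 226.741] pointing down, gripper open.
Joint ranges: [-2.53, 2.53], [-0.77, 2.02], [0.04, 2.7], [-1, 4.14], [0.28, 2.66], [-3.11, 3.11]. Speed limits (rad/s): [2.57, 2.57, 3.14, 3.14, 3.14, 3.14].

## Interface

Orientations are given as [roll, pitch, yaw] about the fixed x, y, z axes, in that order (R = Rz(yaw) Ry(pitch) Rx(roll)).
In Python, from plant import bot gives the robot as it stands.
- The arm moves only by the tool jog_arm, never from a script. Its arguments are lists of equal length, an entry for each row: "dp": the shift along the tool's x, y, z in m, a list of three; "twist": the turn about the tool's z in degrees. A call has 1 to 10 rows; each row shifts and turns the commanded pose from where the row before left it, along the tool's axes as they then stand; what a row does not reach is not made up. A row lasts 1/8 s, in which the tool goes at most 62.5 mm and 10.7 degrees, less where a joint would pass 70% of its speed; a pose out of reach is approached as far as the arm can. A call is refused whole if a number of a shift passes 0.0625 or a number of a turn 10.7, either way. A call with a gripper value outside its range is refused whole. "jaw" is the finger opening in m, from 0 to 0.0918, set as the call begins (left out, the last holds). The fingers move at their own pace and stop on an object; the grip force is fixed at half the most. Time passes only in rows, so rows that do not move let the fingers close. It gives the time, the measured TCP pose, the force, the opening and the grip force at its end, in the units of the state.
- bot.get_obs(): the state, without advancing time (a new reading comes with each control period).
- bot.capture(name): name is "scene" or "top" or "wrist"; returns the picture (400x640x3 uint8, blue, green, red); there is no depth.
- bot.camera_params(name): a dict with "fx", "fy", "cx", "cy" (pixels), "R" (3x3) and "t" (3): a world point X has camera coordinates R X + t. Camera axes: x right, y down, z forward; pixel columns grow to the right and rows downward; lengths in mm; the calibration is good to about 2 mm. The wrist camera is an equidistant fisheye: a pixel r from the principal point sees the ray r / f radians off the axis. A picture is of the moment at which its call begins: read the wrist's pose just before it. camera_params takes no time and is no camera call; for the wrist camera it gives the pose at the moment of the call.
- bot.close_job(): hands the job in; it is judged then, once.
Trained networks look in the newest picture that a camera, given by its name, has taken for a name from the list of things; names that differ only in an ending like _2 or _b are one class to them, and where a whole thing is asked for, a point or a joint stands for the part that bears it (a point fixed in the world has none). Each returns a list of dicts, best first, with "confidence" (0 to 1); they miss things now and then, are a little off and sometimes report something else, mostly with a low value. They report only what shows in the picture. A call takes as long as a camera call. They do not tell look-alikes from the thing itself.
- bot.find_in(camera, label): "bbox" ([centre column, centre row, width, height] in pixels, round what is visible of it).
- bot.masks_of(camera, label): "pixels" (400x640 bool, what is visible of it) and "bbox" ([centre column, centre row, width, height] in pixels, round what is visible of it).
The state is a dict: "time": time; "joint_positions": joint angles; "dq": joint speeds; "tau": joint torques, N m; "tool_pos": TCP position; "tcp_rot": TCP orientation; "contact_force": force on the tool from outside, world axes, zero at the start; "moment": the same for the moment, N m; "grip_width": finger opening in mm; "finger_force": force on a finger pad.
Only numpy, scipy, OpenCV 4.12 (cv2) and the standard library are available. Lean on these libraries where they do the work, as an engineer would, in place of code of your own. Each camera call takes 0.05 s, during which the arm holds its last target. There are 200 camera calls.

## Task

The washed post of the kitchen-roll holder is standing in the white drainer block. Lift it out by its wooden grip, slide it upright into the socket of the dark round holder, past the side spring catch, and press it gently but fully home so that it stands on the floor inside with the catch in its groove; never lean on it hard. Let go, leave the post standing there, and do not disturb the sugar jar, pepper mill, mug and spatula around it.

Things in the scene. Friction and masses are not known exactly. Their poses are not given: they have to be found in the camera images.
- post: the loose kitchen-roll post, 220 mm long, 0.15 to 0.31 kg: steel rod 14 mm thick, its top 46 mm a light-wood grip 26 mm thick above a dark steel stop disc, 46 mm wide, 6 mm thick. Origin at the centre of its foot, z up the rod. It starts upright, 60 mm deep in the drainer's middle hole. The foot tapers to 8 mm over the last 6 mm; a groove 9 mm thick runs round the rod 44 mm above the foot.
- post_grip (a point): point on the post's axis in the wooden grip, 200 mm above its foot: where to take it, 26 mm above the top of the stop disc, fingers closing across the 26 mm grip from above
- holder: kitchen-roll holder, fixed to the worktop: dark steel disc 150 mm in diameter, 12.5 mm high, with an upright aluminium socket tube in its middle, 37 mm in outer diameter, 100 mm high over all. Origin at the centre of its underside. The spring catch sits on its -x side. Sliding the post in takes 5 N, and up to 15 N as the catch is lifted; post and holder must not press on each other with more than 35 N in all (catch, wall and seat added up), so push with at most 20 N.
- socket (a point): centre of the socket's mouth, 100 mm above the holder's underside, z up along the 15.5 mm bore. Its rubber floor is an adjustable seat, set anywhere from 59 to 87 mm below the mouth, differently each time and not measured: feel for it. The firm seat does not yield to pushing. The post is home with its foot on it.
- plunger (a joint): how far the spring catch is pushed out (m): about 0 when free or in the post's groove, about 0.0018 on the plain rod. Its round nose, radius 4 mm, stands 4.5 mm into the bore 44 mm above the seat and moves with the seat's setting (boss and red knob outside, 44 mm from the axis); spring 5 N plus 1.2 N per mm. It rubs on the rod, holds up a half-inserted post, and drops in the groove as the foot meets the seat.
- drainer: white plastic drainer block, fixed, 85 mm (x) by 125 mm (y), 75 mm high, three holes in a row along its y; the post stands in the middle one, 17 mm wide, whose floor is 15 mm above the block's underside. Origin at the centre of its underside.
- sugar_jar: amber glass sugar jar with a wooden lid, 72 mm wide and 100 mm high: leave alone
- pepper_mill: dark wood pepper mill, 52 mm wide and 140 mm high: leave alone
- mug: blue mug, 80 mm wide and 90 mm high: leave alone
- spatula: steel spatula with a wooden handle, 260 mm, lying on the worktop: leave alone
Things that resemble listed ones, but are neither listed nor needed, are in the scene too. There is more than one size of the post; the one meant has the size given above. Of the things that look like the holder, the larger one is meant.

How it is judged (in metres and radians):
On the way:
1. the post is lifted clear out of the drainer (foot above 80 mm) (height (world z) of post above 0.08 m), for 0.2 s.
At the end, for the whole second after the job is handed in: the post stands at rest, upright to 0.06 rad, in the holder's socket, foot within 4 mm of the bore's axis and at least 56.5 mm below the mouth, with the catch dropped into the groove (pushed out by less than 1 mm, which it is only when the foot is within about 2 mm of the seat), let go (z of post in the frame of holder below 0.0435 m and value of joint plunger below 0.001 m and horizontal distance between post and socket below 0.004 m and angle between post's own z axis and vertical below 0.06 rad and linear speed of post below 0.02 m/s); the robot touches nothing.
It fails at once if post and holder press on each other with more than 35 N (contact force between post and holder above 35 N).
It fails at once if a bystander is shifted by more than 30 mm (distance of any of sugar_jar, pepper_mill, mug, spatula from where it was at the start of the episode above 0.03 m).
It also fails if it takes over 64 s, if anything falls off the work surface, if the arm or the gripper's body presses on something with over 40 N, if the wrist force passes 120 N, or if a joint passes its speed limit or range.

## Working session

There is one attempt and no reset: what is moved stays moved. The work goes in short steps, Python scripts to look and compute and a tool call to move; the robot and the scene stay as the last step left them, time stands still between calls to the robot, and variables do not carry over. Pictures are saved under pics/ and viewed, at most 10 in all, crops included, and the job is handed in when it is done.

Besides the shell and the picture viewer there is one more tool, called after "Request:" as name(argument=value, ...) on one line, values as JSON. jog_arm: Moves the arm, as the interface text tells. Its arguments: {"type":"object","properties":{"dp":{"type":"array"},"twist":{"type":"array"},"jaw":{"type":"number"}},"required":["dp","twist"]}

```bash
mkdir -p pics; ls
python3 - <<'E'
from plant import bot
import cv2,numpy as np
for c in ("scene","top"):
    im=bot.capture(c); cv2.imwrite(f"pics/{c}0.png",im)
    p=bot.camera_params(c); print(c,{k:np.round(v,3).tolist() for k,v in p.items()})
    for l in ("post","holder","plunger","drainer"):
        print(l,[(np.round(d["bbox"]).tolist(),round(d["confidence"],2)) for d in bot.find_in(c,l)])
o=bot.get_obs();print(o)
E
```

```text
pics
scene {'fx': 395.791, 'fy': 395.791, 'cx': 320.022, 'cy': 196.633, 'R': [[-0.252, 0.968, 0.016], [0.787, 0.214, -0.579], [-0.564, -0.133, -0.815]], 't': [56.422, -401.679, 1381.113]}
post [([260.0, 150.0, 11.0, 40.0], 0.69), ([248.0, 166.0, 17.0, 50.0], 0.62), ([200.0, 177.0, 15.0, 42.0], 0.52)]
holder [([350.0, 218.0, 54.0, 49.0], 0.9), ([433.0, 275.0, 40.0, 44.0], 0.74), ([348.0, 162.0, 33.0, 35.0], 0.71)]
plunger []
drainer [([251.0, 196.0, 58.0, 56.0], 0.72)]
top {'fx': 425.903, 'fy': 425.903, 'cx': 321.578, 'cy': 203.796, 'R': [[0.011, -1.0, 0.01], [-0.989, -0.012, -0.145], [0.145, -0.009, -0.989]], 't': [83.379, 595.229, 1062.629]}
post [([404.0, 213.0, 23.0, 21.0], 0.78), ([452.0, 210.0, 28.0, 15.0], 0.66), ([404.0, 261.0, 11.0, 13.0], 0.63)]
holder [([310.0, 299.0, 39.0, 42.0], 0.97), ([295.0, 229.0, 54.0, 56.0], 0.84)]
plunger []
drainer [([395.0, 222.0, 58.0, 49.0], 0.59)]
{'time': 0.5, 'joint_positions': array([ 1.00900129e+00,  3.42026545e-01,  1.52414241e+00, -7.46105685e-06,
        1.27540424e+00, -1.46022810e-01]), 'dq': array([-0.00163835, -0.00131841,  0.0008534 , -0.00056081, -0.00010968,
        0.00140498]), 'tau': array([ 6.63008595e-04, -4.30813730e+01, -2.44311726e+01,  7.19556771e-02,
        4.90410661e-02, -3.09771758e-05]), 'tool_pos': array([212.0370167 , 480.27357659, 226.71188944]), 'tcp_rot': array([3.14157445e+00, 9.89195173e-06, 2.72582260e+00]), 'contact_force': array([-0.4906531 , -0.71331901,  0.43704545]), 'moment': array([-0.00378875, -0.02836606, -0.03964992]), 'finger_force': 0.0, 'grip_width': 92.0098846119644}
```

View pics/scene0.png

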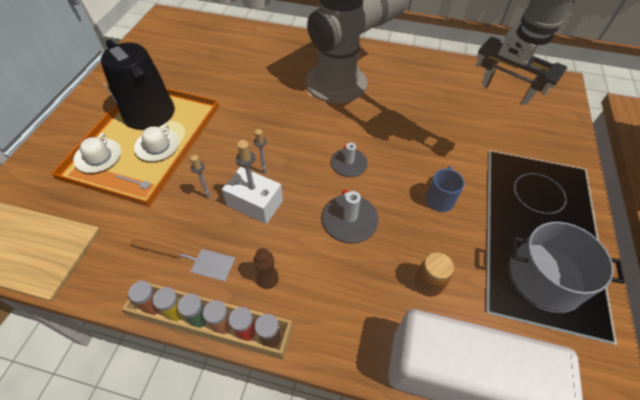

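View pics/top0.png

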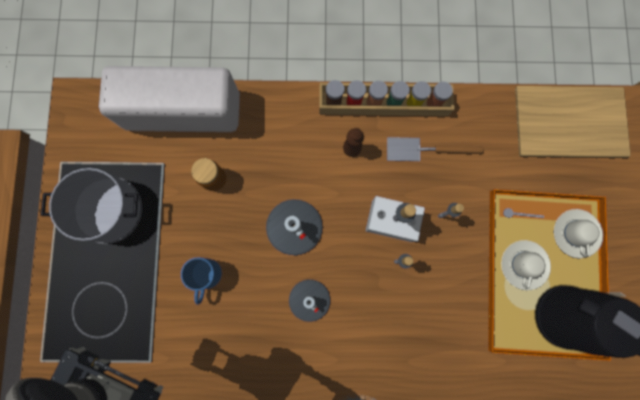

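The scene view shows the post in the drainer with its grip at about (244,150) and the large holder's mouth at about (351,197), red knob behind it. In the top view these are at (409,210) and (292,224). The smaller holder and two other posts are nearby.

```bash
cat > h.py <<'E'
import numpy as np, cv2
from plant import bot
def ray(c,uv,p=None):
    p=p or bot.camera_params(c); R=np.array(p["R"]);t=np.array(p["t"])
    x=(uv[0]-p["cx"])/p["fx"]; y=(uv[1]-p["cy"])/p["fy"]
    if c=="wrist":
        r=np.hypot(x,y); s=np.sin(r)/r if r>1e-9 else 1; d=np.array([x*s,y*s,np.cos(r)])
    else: d=np.array([x,y,1.])
    return -R.T@t, R.T@d
def atz(c,uv,z,p=None):
    o,d=ray(c,uv,p); return o+d*(z-o[2])/d[2]
def tri(a):
    A=0;b=0
    for c,uv in a:
        o,d=ray(c,uv); d=d/np.linalg.norm(d); P=np.eye(3)-np.outer(d,d); A=A+P; b=b+P@o
    return np.linalg.solve(A,b)
def proj(c,X,p=None):
    p=p or bot.camera_params(c); q=np.array(p["R"])@X+np.array(p["t"])
    if c=="wrist":
        r=np.arctan2(np.hypot(q[0],q[1]),q[2]); n=np.hypot(q[0],q[1]); v=q[:2]/n*r
    else: v=q[:2]/q[2]
    return np.array([v[0]*p["fx"]+p["cx"],v[1]*p["fy"]+p["cy"]])
E
python3 - <<'E'
from h import *
np.set_printoptions(precision=1,suppress=True)
for n,a,b,z in (("posttop",(243,146),(409,210),235),("mouth",(351,196),(292,224),100),("knob",(346,192),(300,233),70),("p2top",(260,133),(408,260),180),("p3top",(197,160),(458,208),180)):
    print(n,tri([("scene",a),("top",b)]),atz("scene",a,z),atz("top",b,z))
print("mill",atz("top",(353,140),100),"jar",atz("top",(206,173),100),"mug",atz("top",(200,273),90))
dr=[atz("top",uv,75) for uv in ((375,198),(424,205),(416,240),(368,233))]; print(np.array(dr))
s=cv2.resize(cv2.imread("pics/scene0.png")[110:250,170:400],None,fx=3,fy=3,interpolation=cv2.INTER_CUBIC)
t=cv2.resize(cv2.imread("pics/top0.png")[180:330,260:480],None,fx=3,fy=3,interpolation=cv2.INTER_CUBIC)
h=np.zeros((600,800,3),np.uint8)
cv2.imwrite("pics/ts.png",cv2.resize(t,(660,450)))
E
```

```text
posttop [556.4 -97.8 224.2] [565.4 -92.8 235. ] [555.  -95.4 235. ]
mouth [535.9 160.6  96.1] [539.1 159.  100. ] [535.2 162.3 100. ]
knob [515.1 142.9  79.1] [508.5 141.8  70. ] [515.7 143.6  70. ]
p2top [ 449.6 -104.9  159.6] [467.8 -93.7 180. ] [ 449.8 -102.9  180. ]
p3top [ 571.  -224.9  153.8] [ 590.1 -206.3  180. ] [ 568.3 -219.1  180. ]
mill [749.1  13.2 100. ] jar [659.6 377.9 100. ] mug [414.7 382.8  90. ]
[[ 606.   -44.5   75. ]
 [ 589.6 -168.2   75. ]
 [ 501.1 -146.1   75. ]
 [ 517.2  -26.3   75. ]]
```

View pics/ts.png

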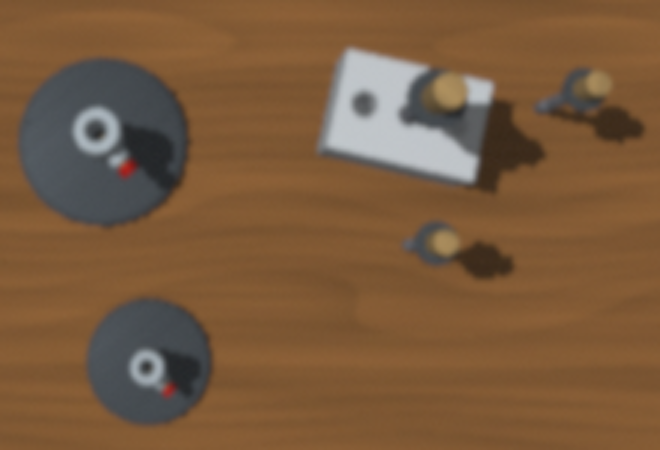

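The crop confirms the drainer centre is near (554,-96) and the post axis near (555,-96). The socket is near (536,161), with its knob facing roughly (-x,-y). Next I go above the post.

Request:
jog_arm(dp=[[0,0,-0.0625],[-0.05,-0.0355,0],[-0.05,-0.0355,0],[-0.05,-0.0355,0],[-0.05,-0.0355,0],[-0.05,-0.0355,0],[-0.05,-0.0355,0],[-0.05,-0.0355,0],[-0.05,-0.0355,0],[-0.05,-0.0355,0]], twist=[0,0,0,0,0,0,0,0,0,0])

```text
time: 1.75
tool_pos: [495.4, 4.3, 289.4]
tcp_rot: [3.141, 0.001, 2.725]
contact_force: [0.9, 0.8, -0.1]
grip_width: 92.0
finger_force: 0.0
```

Request:
jog_arm(dp=[[-0.048,-0.0345,0],[-0.048,-0.0345,0],[0,0,0],[0,0,0]], twist=[0,0,0,0])

```text
time: 2.25
tool_pos: [554.2, -95.3, 288.9]
tcp_rot: [3.141, -0.001, 2.725]
contact_force: [0.7, -0.1, 0.3]
grip_width: 91.6
finger_force: 0.0
```

Run:
```python
from h import *
np.set_printoptions(precision=2,suppress=True)
p=bot.camera_params("wrist"); im=bot.capture("wrist"); cv2.imwrite("pics/w1.png",im)
o=bot.get_obs(); print(o["tool_pos"],o["tcp_rot"],o["contact_force"],p)
for l in ("post","post_grip","holder"):
  print(l,[(np.round(d["bbox"]).tolist(),round(d["confidence"],2)) for d in bot.find_in("wrist",l)])
print(proj("wrist",np.array([555,-96,235.]),p),proj("wrist",np.array([536,161,100.]),p))
```

```text
[554.13 -94.67 289.25] [ 3.14 -0.    2.73] [0.91 0.5  0.47] {'fx': 309.70691628693146, 'fy': 309.70691628693146, 'cx': 317.0854663927032, 'cy': 195.39231796857945, 'R': array([[ 0.4 ,  0.91, -0.  ],
       [ 0.88, -0.39,  0.27],
       [ 0.25, -0.11, -0.96]]), 't': array([-135.88, -576.07,  301.02])}
post [([268.0, 94.0, 39.0, 35.0], 0.91), ([231.0, 218.0, 32.0, 28.0], 0.79), ([318.0, 200.0, 54.0, 69.0], 0.76)]
post_grip [([317.0, 201.0, 46.0, 68.0], 0.89), ([268.0, 95.0, 37.0, 30.0], 0.62), ([231.0, 221.0, 35.0, 28.0], 0.5)]
holder [([465.0, 88.0, 93.0, 93.0], 0.84), ([398.0, 7.0, 56.0, 10.0], 0.78)]
[317.68 214.47] [500.65  82.93]
```

View pics/w1.png

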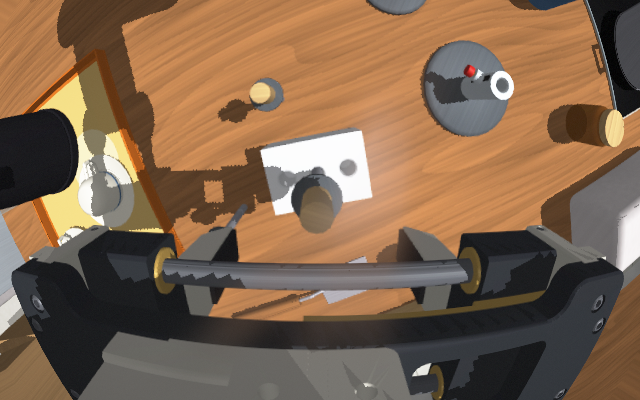

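The wrist view is sharp. The grip top is at about (317,216) between the fingers, and the socket mouth is at (502,85). Both are close to the predictions.

Run:
```python
from h import *
np.set_printoptions(precision=2,suppress=True)
p=bot.camera_params("wrist")
im=cv2.imread("pics/w1.png")
print("top",atz("wrist",(317,216.5),235,p),"mouth",atz("wrist",(502,85),100,p), -p["R"].T@p["t"])
a=cv2.resize(im[170:250,270:370],None,fx=5,fy=5,interpolation=cv2.INTER_CUBIC)
b=cv2.resize(im[60:110,450:530],None,fx=5,fy=5,interpolation=cv2.INTER_CUBIC)
c=np.zeros((400,800,3),np.uint8); c[:,:500][:a.shape[0]]=a; 
c[:250,500:800]=b[:,50:350]
cv2.imwrite("pics/w1c.png",c)
```

```text
top [556.67 -96.34 235.  ] mouth [538.94 163.18 100.  ] [486.48 -65.11 447.59]
```

View pics/w1c.png

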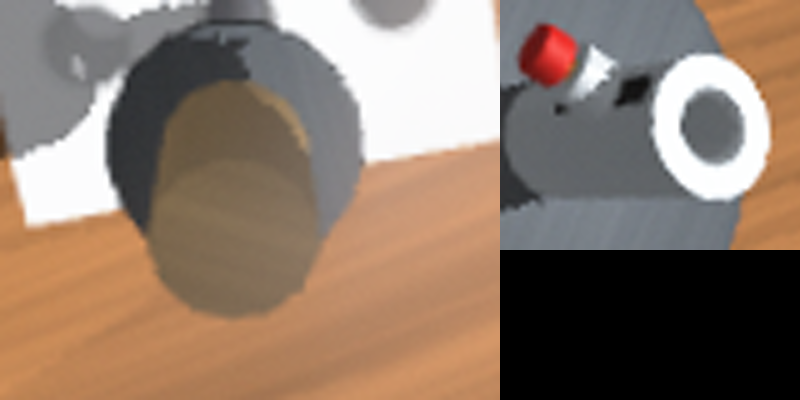

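Request:
jog_arm(dp=[[-0.003,-0.0005,0.02],[0,0,0.025],[0,0,0.025],[0,0,0.0235],[0,0,0],[0,0,0]], twist=[0,0,0,0,0,0])

```text
time: 3.2
tool_pos: [557.6, -97.0, 197.0]
tcp_rot: [3.141, 0.002, 2.727]
contact_force: [0.0, -0.0, -0.3]
grip_width: 91.7
finger_force: 0.0
```

Request:
jog_arm(dp=[[0,0,0],[0,0,0],[0,0,0],[0,0,0],[0,0,0],[0,0,0],[0,0,0],[0,0,0]], twist=[0,0,0,0,0,0,0,0], jaw=0.015)

```text
time: 4.2
tool_pos: [557.1, -97.3, 195.7]
tcp_rot: [3.141, -0.0, 2.726]
contact_force: [0.0, 0.2, -0.3]
grip_width: 25.5
finger_force: 30.0
```

Request:
jog_arm(dp=[[0,0,-0.01],[0,0,-0.015],[0,0,-0.02],[0,0,-0.02],[0,0,-0.025],[0,0,-0.025],[0,0,-0.01],[0,0,0],[0,0,0]], twist=[0,0,0,0,0,0,0,0,0])

```text
time: 5.32
tool_pos: [556.7, -97.2, 319.7]
tcp_rot: [-3.141, -0.002, 2.726]
contact_force: [0.2, -0.4, -3.2]
grip_width: 25.3
finger_force: 30.0
```

Run:
```python
from h import *
np.set_printoptions(precision=2,suppress=True)
m=np.array([538,162,0.]);t=bot.get_obs(); d=(m-t["tool_pos"])[:2]
y=t["tcp_rot"][2]; print(t["tool_pos"],t["tcp_rot"],t["contact_force"],t["grip_width"], "toolx",d@[np.cos(y),np.sin(y)],"tooly",d@[np.sin(y),-np.cos(y)])
```

```text
[556.72 -97.22 319.66] [-3.14 -0.    2.73] [ 0.2  -0.4  -3.16] 25.314405536134394 toolx 121.83965069737515 tooly 229.56601891616856
```

Request:
jog_arm(dp=[[0.01,0.019,0],[0.02,0.0375,0],[0.02,0.0375,0],[0.02,0.0375,0],[0.02,0.0375,0],[0.02,0.0375,0],[0.012,0.0225,0],[0,0,0],[0,0,0],[0,0,0]], twist=[0,0,0,0,0,0,0,0,0,0])

```text
time: 6.58
tool_pos: [538.0, 160.8, 320.6]
tcp_rot: [-3.141, -0.0, 2.725]
contact_force: [-0.1, -0.5, -2.5]
grip_width: 25.8
finger_force: 30.0
```

Run:
```python
from h import *
np.set_printoptions(precision=2,suppress=True)
p=bot.camera_params("wrist"); o=bot.get_obs(); im=bot.capture("wrist"); cv2.imwrite("pics/w2.png",im)
np.savez("w2.npz",**p)
print(o["time"],o["tool_pos"],o["tcp_rot"])
m=np.array([538,162,100.]); print("mouth",proj("wrist",m,p))
f=o["tool_pos"]*1; 
for dz,n in ((-181,"foot"),(-7,"disc"),(39,"top")): print(n,proj("wrist",f+[0,0,dz],p))
im3=bot.capture("top"); s3=bot.capture("scene")
c=np.zeros((600,800,3),np.uint8)
c[:300,:400]=cv2.resize(im3[180:255,250:350],(400,300),interpolation=cv2.INTER_CUBIC)
c[:300,400:]=cv2.resize(s3[140:215,300:400],(400,300),interpolation=cv2.INTER_CUBIC)
u,v=map(int,proj("wrist",m,p)); u=min(max(u,50),590);v=min(max(v,38),362)
c[300:,:400]=cv2.resize(im[v-37:v+38,u-50:u+50],(400,300),interpolation=cv2.INTER_CUBIC)
c[300:,400:]=cv2.resize(im,(400,250))[0:250].repeat(1,0) if False else cv2.resize(im,(400,300))
cv2.imwrite("pics/c2.png",c); print(u,v)
```

```text
6.575 [538.01 160.77 320.59] [-3.14 -0.    2.72]
mouth [318.91 168.5 ]
foot [318.04 175.66]
disc [318.35 239.52]
top [318.54 281.2 ]
318 168
```

View pics/c2.png

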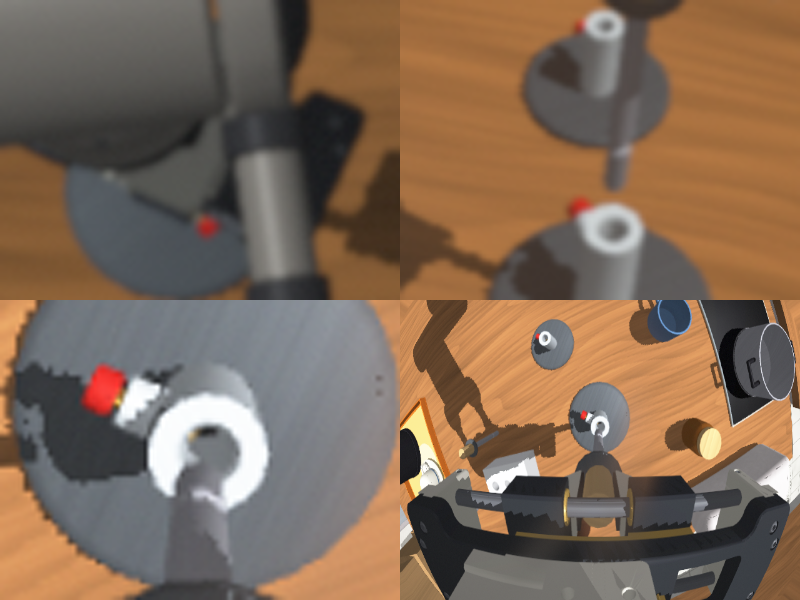

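The wrist crop shows the mouth ellipse centred at about (320,169), with the rod foot just in front of it. I'll go lower for a finer comparison.

Request:
jog_arm(dp=[[0,0.001,0.01],[0,0,0.01],[0,0,0.01],[0,0,0],[0,0,0],[0,0,0]], twist=[0,0,0,0,0,0])

```text
time: 7.48
tool_pos: [538.6, 162.4, 291.2]
tcp_rot: [3.141, 0.001, 2.726]
contact_force: [-0.1, -0.7, -1.9]
grip_width: 25.4
finger_force: 30.0
```

Run:
```python
from h import *
np.set_printoptions(precision=2,suppress=True)
p=bot.camera_params("wrist"); o=bot.get_obs(); im=bot.capture("wrist"); s=bot.capture("scene"); cv2.imwrite("pics/w3.png",im);cv2.imwrite("pics/s3.png",s)
T=o["tool_pos"];print(T,o["tcp_rot"],o["contact_force"])
m=np.array([538.5,162.5,100.]); print("mouth",proj("wrist",m,p),"scene",proj("scene",m))
for dz in (-181,-175,-137): print(dz,proj("wrist",T+[0,0,dz],p),proj("scene",T+[0,0,dz]))
q=atz("wrist",(320,169),100,dict(np.load("w2.npz"))); print("mouth w2",q)
a=cv2.resize(im[150:200,295:345],(600,600),interpolation=cv2.INTER_CUBIC)
a=np.clip(a.astype(float)*1.5,0,255).astype(np.uint8)
cv2.imwrite("pics/c3.png",a)
```

```text
[538.62 162.41 291.15] [3.14 0.   2.73] [-0.11 -0.74 -1.87]
mouth [317.9 173.5] scene [352.43 196.13]
-181 [317.89 175.5 ] [352.72 193.74]
-175 [317.89 176.66] [352.93 192.3 ]
-137 [317.95 185.05] [354.29 182.79]
mouth w2 [539.13 162.99 100.  ]
```

View pics/c3.png

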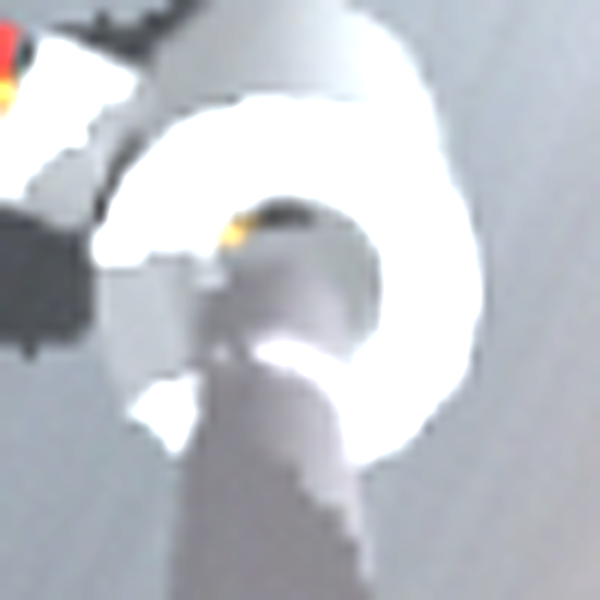

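The crop gives the mouth centre at about (319,174). The rod's groove shows near row 179, where the prediction was 185. So the post probably sits a few mm along +tool x from the TCP, and I'll check that with model overlays.

Run:
```python
from h import *
im=cv2.imread("pics/w3.png"); s=cv2.imread("pics/s3.png"); pw=bot.camera_params("wrist"); ps=bot.camera_params("scene")
T=bot.get_obs()["tool_pos"]; tx=np.array([-.915,.403,0])
th=np.linspace(0,2*np.pi,60); C=np.c_[np.cos(th),np.sin(th),0*th]
def draw(img,cam,p,x0,y0,k,w,h):
    z=cv2.resize(img[y0:y0+h,x0:x0+w],None,fx=k,fy=k,interpolation=cv2.INTER_CUBIC)
    z=np.clip(z.astype(float)*1.3,0,255).astype(np.uint8)
    def circ(c,r,col):
        q=np.array([proj(cam,c+r*v,p) for v in C]); q=((q-[x0,y0]+.5)*k).astype(int)
        cv2.polylines(z,[q],True,col,1)
    m=np.array([539.1,162.8,100]); circ(m,18.5,(255,0,0)); circ(m,7.75,(255,0,0))
    for e,col in ((0,(0,0,255)),(4,(0,255,0))):
        b=T+tx*e
        for dz,r in ((-181,4),(-175,7),(-137,4.5),(-13,23),(-7,23),(39,13)): circ(b+[0,0,dz],r,col)
    return z
a=draw(im,"wrist",pw,285,155,6,65,100); b=draw(s,"scene",ps,325,120,6,65,100)
cv2.imwrite("pics/c4.png",np.hstack([a,b]))
```

```text
(no output)
```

View pics/c4.png

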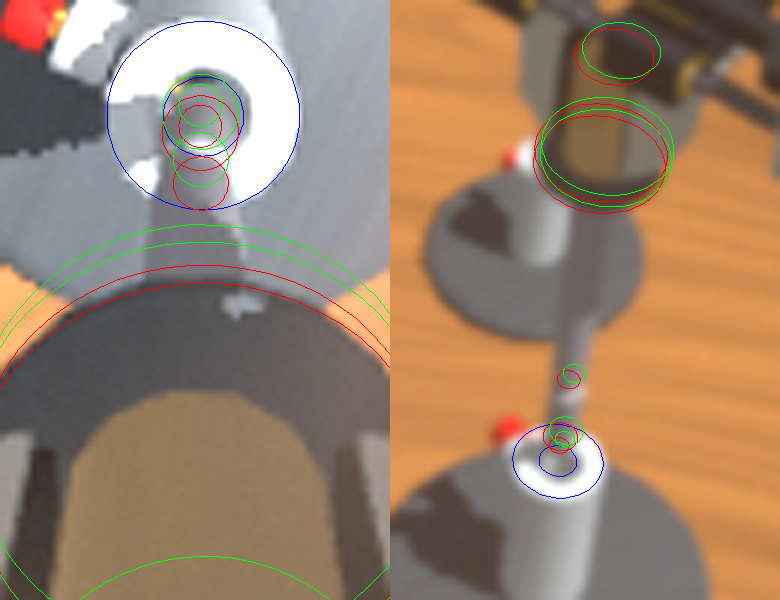

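The disc matches an offset of about 0, while the groove sits about 5 mm along +tool x. That fits a post tilted about 0.035 rad after leaning in the loose drainer hole. I'll check the foot with the post mask.

Run:
```python
from h import *
np.set_printoptions(precision=1,suppress=True)
for cam in ("wrist","scene"):
  bot.capture(cam)
  for l in ("post","socket" if cam=="wrist" else "post"):
    for d in bot.masks_of(cam,l)[:4]:
      m=d["pixels"]; r,c=np.nonzero(m)
      if cam=="wrist" and not(270<c.mean()<370): continue
      if cam=="scene" and not(330<c.mean()<380): continue
      print(cam,l,round(d["confidence"],2),np.round(d["bbox"]),[(y,c[r==y].min(),c[r==y].max()) for y in range(r.min(),r.max()+1,1)][:26 if cam=="wrist" else 0],r.max(),c[r==r.max()])
T=bot.get_obs()["tool_pos"]; tx=np.array([-.915,.403,0])
for a in (0,2.5,5):print(a,[proj("wrist",T+tx*a+[0,0,dz]) for dz in (-181,-137)],proj("scene",T+tx*a+[0,0,-181]))
```

```text
Traceback (most recent call last):
ValueError: zero-size array to reduction operation minimum which has no identity
```

Run:
```python
from h import *
np.set_printoptions(precision=1,suppress=True)
bot.capture("wrist")
for l in ("post","holder"):
  for d in bot.masks_of("wrist",l)[:4]:
    m=d["pixels"]; r,c=np.nonzero(m)
    print(l,round(d["confidence"],2),np.round(d["bbox"]))
    if 290<np.median(c)<345: print([(y,c[r==y].min(),c[r==y].max()) for y in np.unique(r)[:26]])
T=bot.get_obs()["tool_pos"]; tx=np.array([-.915,.403,0])
for a in (0,2.5,5):print(a,[proj("wrist",T+tx*a+[0,0,dz]) for dz in (-181,-137)])
```

```text
post 0.62 [319. 236.  78. 137.]
[(np.int64(172), np.int64(315), np.int64(319)), (np.int64(173), np.int64(314), np.int64(320)), (np.int64(174), np.int64(313), np.int64(321)), (np.int64(175), np.int64(312), np.int64(322)), (np.int64(176), np.int64(311), np.int64(323)), (np.int64(177), np.int64(311), np.int64(323)), (np.int64(178), np.int64(311), np.int64(323)), (np.int64(179), np.int64(311), np.int64(323)), (np.int64(180), np.int64(311), np.int64(323)), (np.int64(181), np.int64(310), np.int64(323)), (np.int64(182), np.int64(310), np.int64(323)), (np.int64(183), np.int64(310), np.int64(324)), (np.int64(184), np.int64(310), np.int64(324)), (np.int64(185), np.int64(310), np.int64(324)), (np.int64(186), np.int64(310), np.int64(324)), (np.int64(187), np.int64(310), np.int64(324)), (np.int64(188), np.int64(310), np.int64(324)), (np.int64(189), np.int64(310), np.int64(324)), (np.int64(190), np.int64(310), np.int64(324)), (np.int64(191), np.int64(310), np.int64(324)), (np.int64(192), np.int64(310), np.int64(324)), (np.int64(193), np.int64(310), np.int64(324)), (np.int64(194), np.int64(310), np
[... 894 characters left out ...]
 (np.int64(123), np.int64(282), np.int64(353)), (np.int64(124), np.int64(281), np.int64(354)), (np.int64(125), np.int64(280), np.int64(355)), (np.int64(126), np.int64(279), np.int64(356)), (np.int64(127), np.int64(279), np.int64(357)), (np.int64(128), np.int64(278), np.int64(358)), (np.int64(129), np.int64(277), np.int64(359)), (np.int64(130), np.int64(277), np.int64(360)), (np.int64(131), np.int64(276), np.int64(361)), (np.int64(132), np.int64(275), np.int64(361)), (np.int64(133), np.int64(275), np.int64(362))]
holder 0.56 [241.  56.  72.  70.]
0 [array([318. , 175.6]), array([318. , 185.2])]
2.5 [array([318. , 173.4]), array([318. , 182.7])]
5 [array([318. , 171.2]), array([318. , 180.2])]
```

On reflection, the visible groove arc is the front edge of the rod, which explains the shift. The mask's foot tip at row 172 agrees: the post is upright, about 1 mm towards -tool y, and the mouth is about 1 mm towards +tool y. I'll correct +1.8 mm in y and go down slowly.

Request:
jog_arm(dp=[[-0.0003,0.0018,0],[0,0,0.004],[0,0,0.004],[0,0,0.003],[0,0,0.002],[0,0,0.001],[0,0,0],[0,0,0]], twist=[0,0,0,0,0,0,0,0])

```text
time: 8.82
tool_pos: [539.5, 163.9, 276.9]
tcp_rot: [3.141, 0.0, 2.726]
contact_force: [-0.1, 0.0, -1.0]
grip_width: 25.5
finger_force: 30.0
```

Request:
jog_arm(dp=[[0,0,0.001],[0,0,0.001],[0,0,0.001],[0,0,0]], twist=[0,0,0,0])

```text
time: 9.32
tool_pos: [539.4, 163.9, 273.6]
tcp_rot: [-3.142, -0.0, 2.726]
contact_force: [-0.9, -0.2, -2.2]
grip_width: 25.4
finger_force: 30.0
```

It is entering freely: foot about 7 mm in, with negligible lateral force.

Request:
jog_arm(dp=[[0,0,0.002],[0,0,0.002],[0,0,0.002],[0,0,0.002],[0,0,0]], twist=[0,0,0,0,0])

```text
time: 9.95
tool_pos: [539.4, 163.9, 265.5]
tcp_rot: [-3.141, -0.0, 2.726]
contact_force: [0.6, 0.6, -2.4]
grip_width: 25.7
finger_force: 30.0
```

Request:
jog_arm(dp=[[0,0,0.002],[0,0,0.002],[0,0,0.002],[0,0,0.002],[0,0,0]], twist=[0,0,0,0,0])

```text
time: 10.58
tool_pos: [539.4, 163.9, 257.5]
tcp_rot: [-3.141, -0.0, 2.726]
contact_force: [0.4, 0.3, -2.8]
grip_width: 25.2
finger_force: 30.0
```

Request:
jog_arm(dp=[[0,0,0.0015],[0,0,0.0015],[0,0,0.0015],[0,0,0.0015],[0,0,0]], twist=[0,0,0,0,0])

```text
time: 11.2
tool_pos: [539.5, 163.9, 251.7]
tcp_rot: [3.141, 0.0, 2.726]
contact_force: [0.3, 0.5, -2.7]
grip_width: 25.0
finger_force: 30.0
```

Request:
jog_arm(dp=[[0,0,0.0015],[0,0,0.0015],[0,0,0.0015],[0,0,0.0015],[0,0,0]], twist=[0,0,0,0,0])

```text
time: 11.82
tool_pos: [539.7, 163.9, 246.5]
tcp_rot: [3.141, 0.001, 2.726]
contact_force: [-0.4, -0.4, 4.7]
grip_width: 25.5
finger_force: 30.0
```

Request:
jog_arm(dp=[[0,0,0.0015],[0,0,0.0015],[0,0,0.0015],[0,0,0.0015],[0,0,0]], twist=[0,0,0,0,0])

```text
time: 12.45
tool_pos: [539.3, 163.9, 239.1]
tcp_rot: [-3.141, -0.001, 2.726]
contact_force: [0.9, 1.1, -0.7]
grip_width: 25.4
finger_force: 30.0
```

The catch was passed near TCP z 247, so the seat should be near TCP z 199 to 203.

Request:
jog_arm(dp=[[0,0,0.002],[0,0,0.002],[0,0,0.002],[0,0,0.002],[0,0,0.002],[0,0,0.002],[0,0,0]], twist=[0,0,0,0,0,0,0])

```text
time: 13.32
tool_pos: [539.2, 163.9, 227.1]
tcp_rot: [-3.141, -0.001, 2.726]
contact_force: [1.8, 1.6, -0.7]
grip_width: 25.5
finger_force: 30.0
```

Request:
jog_arm(dp=[[0,0,0.002],[0,0,0.002],[0,0,0.002],[0,0,0.002],[0,0,0.002],[0,0,0.002],[0,0,0]], twist=[0,0,0,0,0,0,0])

```text
time: 14.2
tool_pos: [539.3, 163.9, 215.1]
tcp_rot: [-3.141, -0.001, 2.726]
contact_force: [1.9, 0.9, -1.3]
grip_width: 25.5
finger_force: 30.0
```

Request:
jog_arm(dp=[[0,0,0.001],[0,0,0.001],[0,0,0.001],[0,0,0.001],[0,0,0.001],[0,0,0.001],[0,0,0]], twist=[0,0,0,0,0,0,0])

```text
time: 15.08
tool_pos: [539.1, 164.0, 209.2]
tcp_rot: [-3.141, -0.001, 2.726]
contact_force: [1.4, 1.2, -4.2]
grip_width: 26.0
finger_force: 30.0
```

Request:
jog_arm(dp=[[0,0,0.001],[0,0,0.001],[0,0,0.001],[0,0,0]], twist=[0,0,0,0])

```text
time: 15.58
tool_pos: [539.8, 163.9, 208.0]
tcp_rot: [3.141, 0.002, 2.726]
contact_force: [-0.6, 0.7, 5.7]
grip_width: 25.4
finger_force: 30.0
```

Request:
jog_arm(dp=[[0,0,0.0007],[0,0,0.0007],[0,0,0]], twist=[0,0,0])

```text
time: 15.95
tool_pos: [540.1, 163.8, 207.8]
tcp_rot: [3.14, 0.003, 2.726]
contact_force: [-1.2, 0.0, 11.9]
grip_width: 25.3
finger_force: 30.0
```

Firm contact at z 208, right after a pull-in of about -4 N as the catch dropped. I'll add one slight extra press to confirm, then ease off.

Request:
jog_arm(dp=[[0,0,0.0004],[0,0,0]], twist=[0,0])

```text
time: 16.2
tool_pos: [540.2, 163.8, 207.8]
tcp_rot: [3.14, 0.004, 2.726]
contact_force: [-2.8, -0.2, 14.7]
grip_width: 25.3
finger_force: 30.0
```

Request:
jog_arm(dp=[[0,0,-0.001],[0,0,-0.001],[0,0,0],[0,0,0]], twist=[0,0,0,0])

```text
time: 16.7
tool_pos: [539.8, 163.8, 207.9]
tcp_rot: [3.141, 0.001, 2.726]
contact_force: [-1.2, 0.3, 7.6]
grip_width: 25.6
finger_force: 30.0
```

Request:
jog_arm(dp=[[0,0,-0.001],[0,0,-0.0007],[0,0,0],[0,0,0]], twist=[0,0,0,0])

```text
time: 17.2
tool_pos: [539.3, 163.9, 208.1]
tcp_rot: [-3.141, -0.001, 2.726]
contact_force: [0.7, 1.9, -3.4]
grip_width: 25.2
finger_force: 30.0
```

Request:
jog_arm(dp=[[0,0,0],[0,0,0],[0,0,0],[0,0,0],[0,0,0],[0,0,0]], twist=[0,0,0,0,0,0], jaw=0.08)

```text
time: 17.95
tool_pos: [539.4, 163.9, 208.6]
tcp_rot: [3.142, -0.0, 2.726]
contact_force: [0.3, 0.2, 0.5]
grip_width: 78.7
finger_force: 0.0
```

Request:
jog_arm(dp=[[0,0,-0.01],[0,0,-0.02],[0,0,-0.03],[0,0,-0.03],[0,0,-0.03],[0,0,0],[0,0,0]], twist=[0,0,0,0,0,0,0])

```text
time: 18.82
tool_pos: [539.1, 163.8, 328.0]
tcp_rot: [-3.141, -0.001, 2.726]
contact_force: [0.2, -0.5, -0.4]
grip_width: 80.0
finger_force: 0.0
```

Run:
```python
from h import *
np.set_printoptions(precision=1,suppress=True)
p=bot.camera_params("wrist"); im=bot.capture("wrist"); s=bot.capture("scene"); ps=bot.camera_params("scene")
th=np.linspace(0,2*np.pi,60); C=np.c_[np.cos(th),np.sin(th),0*th]
def draw(img,cam,p,x0,y0,k,w,h):
    z=cv2.resize(img[y0:y0+h,x0:x0+w],None,fx=k,fy=k,interpolation=cv2.INTER_CUBIC)
    for zz,r,col in ((100,18.5,(255,0,0)),(27+174,23,(0,0,255)),(27+220,13,(0,0,255)),(33+220,13,(0,255,0))):
        q=np.array([proj(cam,np.array([539.3,163.3,zz])+r*v,p) for v in C]); cv2.polylines(z,[((q-[x0,y0]+.5)*k).astype(int)],True,col,1)
    return z
u,v=proj("wrist",np.array([539.3,163.3,210]),p).astype(int); x0=u-33;y0=min(v-60,275)
cv2.imwrite("pics/c5.png",np.hstack([draw(im,"wrist",p,x0,y0,5,75,120),draw(s,"scene",ps,315,130,5,75,120)]))
print(u,v,bot.get_obs()["tool_pos"])
```

```text
317 190 [539.  163.8 327.4]
```

View pics/c5.png

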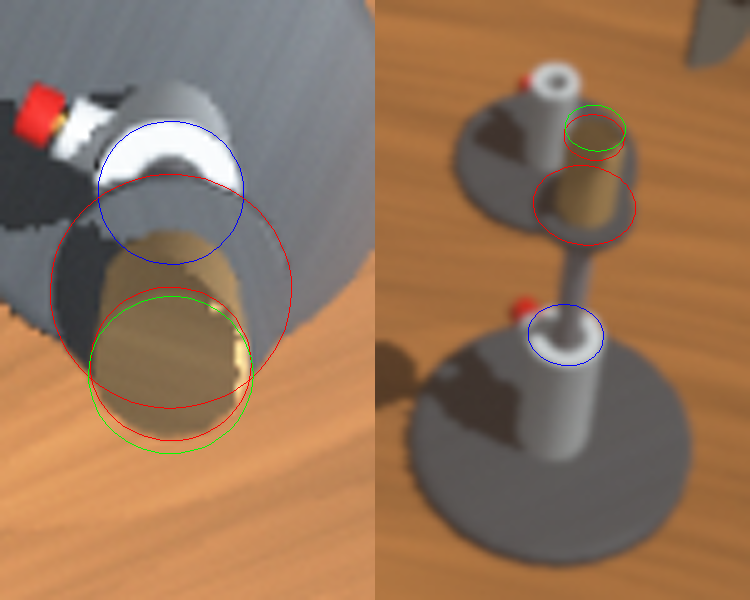

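The post stands upright in the holder, matching the model for foot z of about 27 mm, and the gripper is clear. Handing in.

```bash
python3 -c "
from plant import bot
print(bot.close_job())"
```

```text
the job is handed in; nothing more can be done
None
```

The post stands upright and released in the large holder, pressed onto a firm seat with at most about 17 N. The catch seemed to drop into its groove, judging by force since I couldn't see it. The bystanders weren't touched, and the job is handed in at about 19 s; no verdict came back.

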